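# Pull-test a hose coupler in the locking pliers

## Task

Pull-test the blue-capped hose coupler on the sloping stand: squeeze the two orange handles together until the locking pliers snap shut round its neck, then grip the blue cap and tug it out along its own axis until the gauge pointer stands in the green band for a moment, never into the red. Let it back down, flick the red release lever so that the pliers spring open, and leave the coupler standing in its socket, the stand let go, and the things around it where they are.

Things in the scene. Friction and masses are not known exactly. Their poses are not given: they have to be found in the camera images.
- stand: Pull-test stand (fixed): base 250 x 300 mm; green face rising along its x at 0.60 rad (34 deg), low edge to the robot's left. Origin on the table; x = horizontal, from the face's low to its high edge, y = left, z = up. Coupler axis meets the carriage plate at (80, 0, 135) mm. A 14 mm lamp bar runs along y over it at x 68, z 305 to 320 mm, posts at y +-140: reach the cap with the tool square to the face
- squeeze_point (a point): Midway between the orange handles, 30 mm out from the carriage plate. x = up the slope, y = stand's y, z = square out of the face. Handles 14 mm thick (z +-7 mm), one each side along y, running from x +34 to -35 mm; over their outsides here 60 mm open, 28 mm locked. Squeeze along y, fingers square to the face; about 8 N on each takes them over centre
- pliers (a joint): Closing angle of each handle (they move together): 0 = fully open, dead centre at 0.12 rad, 0.16 = locked against the stop, where a spring holds it. Before centre the spring pushes it open again
- release_tab (a point): Centre of the upright red tab of the release lever: 8 x 7 mm, along z (square out of the face) from 49 to 73 mm out from the plate, this point 62 mm out; lever arm's top 48, pliers' tops 37 mm out. At rest 62 mm down the slope from the coupler axis and 14 mm to the right (stand -y). Pushed to about 12 mm left (+y) with about 5 N it cams locked pliers open; springs back alone
- release (a joint): Angle of the release lever: 0 at rest, grows as the tab is pushed to +y, stop at 0.85 rad. Locked pliers spring open at about 0.5 rad
- coupler_cap (a point): Middle of the coupler's blue cap; z = its axis, pointing out. Cap 28 mm across, 35 mm long (+-17.5 mm), plus at its outer end a lip 34 mm across, 5 mm thick. Below it a 14 mm brass neck, then a 24 mm brass foot standing loose in an 18 mm deep socket; closed jaws round the neck keep it in after 6 mm of play; it may lean 0.1 rad. 85 mm long in all, about 90 g
- seat (a point): Where coupler_cap lies when the coupler stands home in its socket (62.5 mm out from the carriage plate); moves with the gauge carriage. z = pulling direction
- gauge (a joint): Pull gauge: the carriage (plate, socket and pliers) slides out square to the face against a spring, by this many m, 0 at rest; a red pointer shows it beside a white scale on the left. Green band 0.008 to 0.020 m (about 9 to 14 N of pull), red above that; stop at 0.030
- pot_a: Bystander: small terracotta pot 90 mm wide, 80 mm tall, near the stand; leave it
- pot_b: Bystander: small black pot 80 mm wide, 70 mm tall; leave it
- spare_coupler: Bystander: yellow-capped coupler standing on the table, 85 mm tall, near the stand; leave it
- driver: Bystander: orange screwdriver lying near the stand; leave it
- spanner: Bystander: steel spanner lying on the table; leave it
- spray: Bystander: white bottle with green cap, 150 mm tall; leave it
There are look-alikes about, which are no part of the job. There is more than one size of the part that bears coupler_cap; the job needs the middle-sized.

How it is judged:
By the outcome, as a careful person would: the job done as asked, in the order asked, and still so for the second after the job is handed in, with the robot touching nothing.
It also fails if it takes over 54 s, if anything falls off the work surface, if the arm or the gripper's body presses on something with over 40 N, if the wrist force passes 120 N, or if a joint passes its speed limit or range.

## Robot

A 6-joint arm with a two-finger parallel gripper is mounted at the origin on the work surface. World frame = base frame: x ahead of the robot, y to its left, z up, the work surface at z = 0. Lengths are in mm, angles in rad, forces in N, time in s.
With the tool pointing down it reaches from about 250 to 800 mm from the base axis. Payload 8.5 kg.
Tool frame: the origin (TCP) lies midway between the tips of the shut fingers; the grasp point (between the pads) lies 19 mm behind it; z points along the fingers, x is the direction in which the jaws open and shut, and the axes are right-handed (so a half turn about z gives the same grasp; the last joint's range is limited). The gripper opens to 85 mm and grips with 20 to 120 N. Pads are 22 mm wide; open, the fingers measure 114 mm over their backs; the gripper's body (76 mm by 85 mm) begins 54 mm behind the grasp point. The pads swing forward as they close: fully open they stand 13 mm farther back than shut.
Start: joints at [1.323, 0.238, -0.013, 1.319, 0, 1.571], TCP at [128.755, 508.921, 231.276] pointing down, gripper open.
Joint ranges: [-2.66, 2.66], [-1.03, 1.9], [-1.14, 1.46], [-1.82, 2.27], [-1.45, 1.34], [-3.14, 3.14]. Speed limits (rad/s): [2.22, 2.22, 2.79, 3.14, 3.14, 3.14].

## Interface

Orientations are given as a unit quaternion [w, x, y, z].
In Python, from bench import robot gives the robot as it stands.
- The arm moves only by the tool arm_command, never from a script. Its argument "rows" is one flat list of numbers, 6 for each row, row after row: the shift along the tool's x, y, z in mm, then the turn, a rotation vector about the tool's x, y, z in rad. In form: [tx, ty, tz, wx, wy, wz, tx, ty, tz, wx, wy, wz, ...]. A call has 1 to 8 rows; each row is the pose to reach, as a shift and turn from the pose measured when the call began, along the tool's axes at that moment; what a row does not reach only later rows make up. A row lasts 1/12 s, in which the tool goes at most 41.7 mm and 7.16 degrees, less where a joint would pass 70% of its speed; a pose out of reach is approached as far as the arm can. A call with a gripper value outside its range is refused whole. "fingers" is the closure, from 0 (fully open) to 1 (shut), set as the call begins (left out, the last holds). The fingers move at their own pace and stop on an object; "force" is the grip in N (left out, the last holds). Time passes only in rows, so rows that repeat a pose let the fingers close. It gives the time, the measured TCP pose, the force and the opening at its end, in the units of the state.
- robot.sense(): the state, without advancing time (a new reading comes with each control period).
- robot.get_image(name): name is "scene" or "top" or "wrist"; returns a dict with "frame" (384x512x3 uint8, red, green, blue), "camera_matrix" (3x3 intrinsics, pixels), "position" and "attitude" of the camera in the world; the wrist camera has in their place "mount" (4x4, takes a point from camera to tool coordinates, whose origin is the TCP and whose axes are the tool frame's). Camera axes: x right, y down, z forward; pixel columns grow to the right and rows downward; lengths in mm; the calibration is good to about 2 mm. The wrist camera is an equidistant fisheye: a pixel r from the principal point sees the ray r / f radians off the axis. A picture is of the moment at which its call begins: read the wrist's pose just before it. There is no depth.
- robot.close_job(): hands the job in, once; it reports no verdict.
The state is a dict: "time": time; "joint_positions": joint angles; "joint_vel": joint speeds; "tau": joint torques, N m; "eef_pos": TCP position; "tool_rot": TCP orientation; "contact_force": force on the tool from outside, world axes, zero at the start; "ft_torque": the same for the moment, N m; "width": finger opening in mm.
Only numpy, scipy, OpenCV 4.12 (cv2) and the standard library are available. Lean on these libraries where they do the work, as an engineer would, in place of code of your own. Each camera call takes 0.05 s, during which the arm holds its last target.

## Working session

There is one attempt and no reset: what is moved stays moved. The work goes in short steps, Python scripts to look and compute and a tool call to move; the robot and the scene stay as the last step left them, time stands still between calls to the robot, and variables do not carry over. Pictures are saved under pics/ and viewed, and the job is handed in when it is done.

Besides the shell and the picture viewer there is one more tool, called after "Request:" as name(argument=value, ...) on one line, values as JSON. arm_command: Moves the arm, as the interface text tells. Its arguments: {"type":"object","properties":{"rows":{"type":"array","items":{"type":"number"}},"fingers":{"type":"number"},"force":{"type":"number"}},"required":["rows"]}

```bash
mkdir -p pics; ls
cat > h.py <<'E'
import numpy as np, cv2
from bench import robot
from scipy.spatial.transform import Rotation as R
def save(name,fn):
    im=robot.get_image(name); cv2.imwrite('pics/'+fn,im['frame'][:,:,::-1]); return im
E
python3 - <<'E'
from h import *
print(robot.sense())
for n in ['scene','top','wrist']:
    im=save(n,n+'0.png'); print(n,{k:v for k,v in im.items() if k!='frame'})
E
```

```text
pics
{'time': 0.0, 'joint_positions': array([ 1.32299400e+00,  2.38780160e-01, -1.42435087e-02,  1.31920580e+00,
        1.41386726e-05,  1.57078659e+00]), 'joint_vel': array([1.40063895e-04, 8.72510732e-04, 5.43552411e-04, 7.02431609e-04,
       3.39589225e-04, 8.64820582e-05]), 'tau': array([ 2.08314610e-03, -5.38774431e+01,  3.46439767e+01,  1.84134801e-02,
        3.43472520e-04,  6.09985321e-06]), 'eef_pos': array([128.66336172, 508.56396045, 230.6821378 ]), 'tool_rot': array([ 4.34607090e-04,  7.89070321e-01,  6.14302463e-01, -5.69771216e-04]), 'contact_force': array([-0.37928569,  0.42434648,  0.85942869]), 'ft_torque': array([-0.04909852,  0.04173117, -0.00015687]), 'width': 85.4544235468228}
scene {'camera_matrix': array([[358.47306203,   0.        , 257.71223541],
       [  0.        , 358.47306203, 181.7349717 ],
       [  0.        ,   0.        ,   1.        ]]), 'position': array([ 861.16214348, -552.72067101, 1093.61735406]), 'attitude': array([-0.27335359,  0.92579176,  0.25106486, -0.07179048])}
top {'camera_matrix': array([[480.8089044 ,   0.        , 258.13277828],
       [  0.        , 480.8089044 , 191.69308433],
       [  0.        ,   0.        ,   1.        ]]), 'position': array([ 264.13936322,  -18.79125355, 1947.46865467]), 'attitude': array([-0.05111609,  0.70850946, -0.70201892,  0.05070436])}
wrist {'camera_matrix': array([[297.31863964,   0.        , 260.70401677],
       [  0.        , 297.31863964, 190.9855721 ],
       [  0.        ,   0.        ,   1.        ]]), 'mount': array([[ 9.99999739e-01, -6.63665990e-04, -2.86861761e-04,
         5.63895148e-01],
       [ 7.20981466e-04,  9.45041284e-01,  3.26950228e-01,
        -8.57360838e+01],
       [ 5.41104603e-05, -3.26950349e-01,  9.45041516e-01,
        -1.44454370e+02],
       [ 0.00000000e+00,  0.00000000e+00,  0.00000000e+00,
         1.00000000e+00]])}
```

View pics/scene0.png

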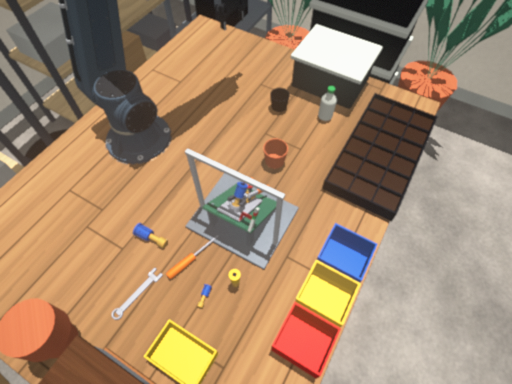

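View pics/top0.png

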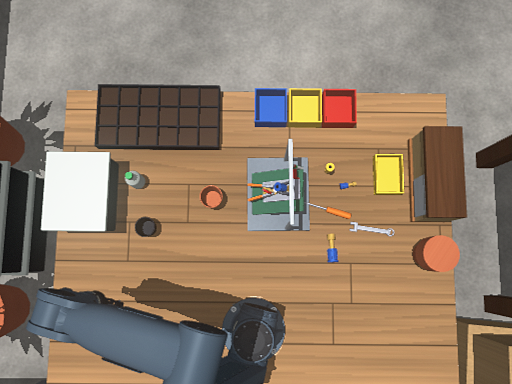

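View pics/wrist0.png

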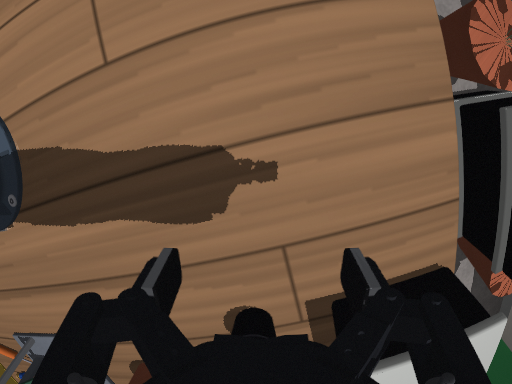

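Run:
```python
import cv2
a=cv2.imread('pics/top0.png');b=cv2.imread('pics/scene0.png')
cv2.imwrite('pics/topc.png',cv2.resize(a[145:245,235:335],None,fx=6,fy=6,interpolation=cv2.INTER_CUBIC))
cv2.imwrite('pics/scc.png',cv2.resize(b[145:270,175:305],None,fx=4.6,fy=4.6,interpolation=cv2.INTER_CUBIC))
```

```text
(no output)
```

View pics/topc.png

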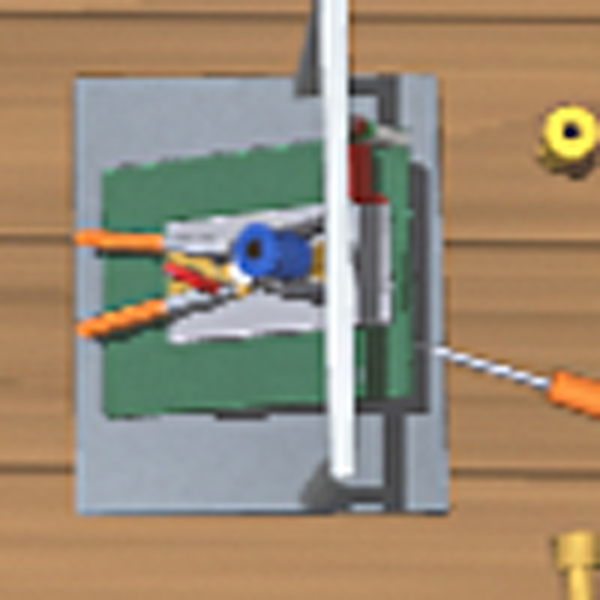

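View pics/scc.png

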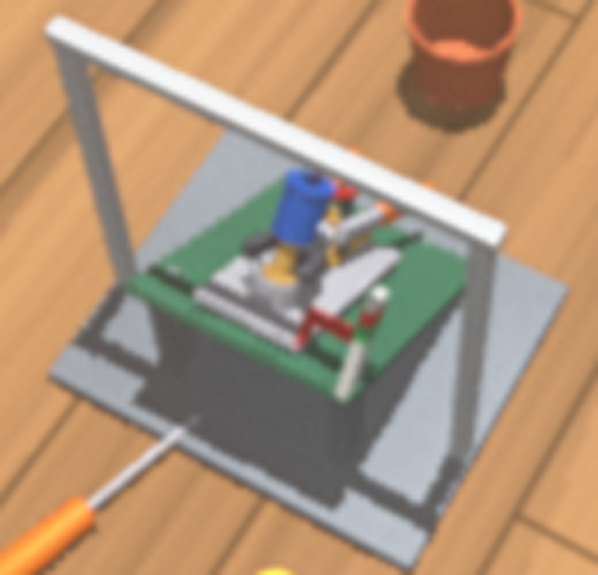

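```bash
cat >> h.py <<'E'
def proj(cam,P):
    Rc=R.from_quat(np.r_[cam['attitude'][1:],cam['attitude'][0]]).as_matrix()
    p=(np.atleast_2d(P)-cam['position'])@Rc; K=cam['camera_matrix']
    return np.c_[K[0,0]*p[:,0]/p[:,2]+K[0,2],K[1,1]*p[:,1]/p[:,2]+K[1,2]]
def wproj(cam,s,P):
    T=s['tool_rot'];Rt=R.from_quat(np.r_[T[1:],T[0]]).as_matrix()
    p=(np.atleast_2d(P)-s['eef_pos'])@Rt
    M=cam['mount'];p=(p-M[:3,3])@M[:3,:3]
    K=cam['camera_matrix'];rho=np.hypot(p[:,0],p[:,1]);th=np.arctan2(rho,p[:,2])
    return np.c_[K[0,2]+K[0,0]*th*p[:,0]/rho,K[1,2]+K[0,0]*th*p[:,1]/rho]
class St:
    def __init__(s,x,y,yaw,dx=0):
        s.o=np.array([x,y,0.]);s.Rm=R.from_euler('z',yaw).as_matrix()
        s.F=np.array([[np.cos(.6),0,-np.sin(.6)],[0,1,0],[np.sin(.6),0,np.cos(.6)]]) # columns: face x,y,n in stand
    def w(s,P): return s.o+np.atleast_2d(P)@s.Rm.T
    def f(s,P): # face coords origin at axis/plate
        return s.w(np.array([80,0,135.])+np.atleast_2d(P)@s.F.T)
E
python3 - <<'E'
from h import *
from scipy.optimize import least_squares
T=robot.get_image('top');S=robot.get_image('scene')
top=np.array([[247.5,157.5],[308.3,157.5],[310,230.5],[248,230.5]])
C=lambda t:np.array([[-125,150,t],[125,150,t],[125,-150,t],[-125,-150,t]])
# scene corners: crop/4.6+(175,145): low edge px
sc=np.array([[413,570],[52,376],[567,288]])/4.6+[175,145]   # (x+,y+),(x+,y-),(x-,y+)
bar=np.array([[322,0],[340,475]])
def res(p):
    st=St(*p[:3]);c=st.w(C(p[3]))
    return np.r_[(proj(T,c)-top).ravel(),(proj(S,c[[1,2,0]])-sc).ravel()]
r=least_squares(res,[290,-100,-1.57,10]);print(r.x,np.round(res(r.x),1))
st=St(*r.x[:3])
for nm,cam,off,sc_ in [('top',T,(235,145),6),('scene',S,(175,145),4.6)]:
    P=np.r_[st.w([[68,140,320],[68,-140,320]]),st.f([[0,0,45],[0,0,85],[-62,-14,73]])]
    print(nm,np.round((proj(cam,P)-off)*sc_))
np.save('st.npy',r.x)
print(st.f([[0,0,0],[0,0,62.5]]))
E
```

```text
[540.22092011 -96.01676349  -1.54780308  10.2362844 ] [-0.9 -0.1 -1.  -0.9 -0.5 -0.9 -0.6 -0.1 -0.9  0.7 -1.8  0.2  0.2  0.2]
top [[390. -28.]
 [403. 455.]
 [354. 251.]
 [321. 243.]
 [246. 277.]]
scene [[454. 279.]
 [ 25.  73.]
 [259. 282.]
 [275. 229.]
 [294. 205.]]
[[ 542.06021788 -175.99561684  135.        ]
 [ 541.2488541  -140.71479061  186.58347593]]
```

Run:
```python
import cv2
a=cv2.imread('pics/top0.png')
cv2.imwrite('pics/topd.png',cv2.resize(a[130:235,240:320],None,fx=7,fy=7,interpolation=cv2.INTER_CUBIC)[:,:])
```

```text
(no output)
```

View pics/topd.png

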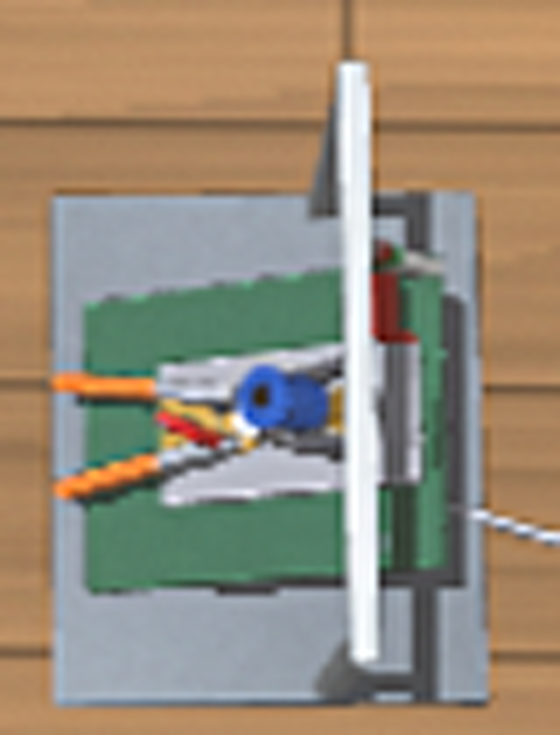

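Run:
```python
from h import *
from scipy.optimize import least_squares
T=robot.get_image('top');S=robot.get_image('scene')
top=np.array([[53,195],[474,192],[488,702],[53,702]])/7+[240,130]
bt=np.array([[353,62],[366,660]])/7+[240,130]
sc=np.array([[413,570],[52,376],[567,288]])/4.6+[175,145]
bs=np.array([[502,232],[58,25]])/4.6+[175,145]
def parts(p):
    st=St(*p[:3]);t=p[3];e=p[4]
    c=st.w(np.array([[-125,150,t],[125,150,t],[125,-150,t],[-125,-150,t]])+[e,0,0])
    b=st.w([[68,145,320],[68,-145,320]]) 
    return c,b
def res(p):
    c,b=parts(p)
    return np.r_[(proj(T,c)-top).ravel(),(proj(S,c[[1,2,0]])-sc).ravel(),(proj(T,b)-bt).ravel(),(proj(S,b)-bs).ravel()]
r=least_squares(res,[540,-60,-1.57,10,0]);print(r.x,np.round(res(r.x),1))
st=St(*r.x[:3])
for nm,cam,off,sc_ in [('top',T,(240,130),7),('scene',S,(175,145),4.6)]:
    P=st.f([[0,0,45],[0,0,85],[-62,-14,73]])
    print(nm,np.round((proj(cam,P)-off)*sc_))
np.save('st.npy',r.x)
print(st.f([[0,0,0],[0,0,62.5]]))
```

```text
[539.75716548 -59.29573478  -1.54727329   8.83965854  35.91925644] [-1.2 -0.4 -0.6 -0.9 -0.5 -0.8 -0.4  0.1 -0.7  0.7 -1.5  0.3  0.4  0.2
 -1.   0.2 -0.8 -1.9 -1.8 -0.  -0.6  0.3]
top [[310. 398.]
 [270. 389.]
 [184. 429.]]
scene [[289. 239.]
 [305. 186.]
 [322. 164.]]
[[ 541.63883486 -139.27360247  135.        ]
 [ 540.80877982 -103.99321104  186.58347593]]
```

```bash
cat >> h.py <<'E'
def rot(s):
    T=s['tool_rot'];return R.from_quat(np.r_[T[1:],T[0]])
def getst(): return St(*np.load('st.npy')[:3])
def plan(tgt,st=None,off=None):
    st=st or getst();s=robot.sense()
    A=st.Rm@st.F; Rd=np.c_[A[:,1],A[:,0],-A[:,2]]
    Rt=rot(s);d=Rt.inv().apply(st.f(tgt)[0]-s['eef_pos'])
    w=(Rt.inv()*R.from_matrix(Rd)).as_rotvec()
    print('t',round(s['time'],2),'shift',np.round(d,1),'turn',np.round(w,3))
def where(st=None):
    st=st or getst();s=robot.sense()
    A=st.Rm@st.F
    v=(s['eef_pos']-st.f([0,0,0])[0])@A
    fc=s['contact_force']@A
    print('t',round(s['time'],2),'face xyz',np.round(v,1),'F(face)',np.round(fc,1),'w',round(s['width'],1),'q',np.round(s['joint_positions'],2))
    return s
E
python3 -c "
from h import *
plan([-20,0,190]); where()"
```

```text
t 0.35 shift [-407.8  526.1  -49.2] turn [-0.512 -0.389  1.258]
t 0.35 face xyz [-488.5 -397.6  450.7] F(face) [-0.1  0.3  0.5] w 86.0 q [ 1.32  0.24 -0.01  1.32  0.    1.57]
```

Request:
arm_command(rows=[-200,260,-40,-0.25,-0.19,0.62,-200,260,-40,-0.25,-0.19,0.62,-200,260,-40,-0.25,-0.19,0.62,-200,260,-40,-0.25,-0.19,0.62,-200,260,-40,-0.25,-0.19,0.62,-200,260,-40,-0.25,-0.19,0.62,-200,260,-40,-0.25,-0.19,0.62,-200,260,-40,-0.25,-0.19,0.62])

```text
time: 1.02
eef_pos: [332.7, 249.8, 271.1]
tool_rot: [0.154, 0.928, 0.338, 0.001]
contact_force: [0.8, 1.3, 0.3]
width: 85.1
```

```bash
python3 -c "
from h import *
plan([-20,0,190]); where()"
```

```text
t 1.02 shift [ -8.7 323.9  88.9] turn [-0.261 -0.197  0.639]
t 1.02 face xyz [-248.2 -199.7  334.7] F(face) [-0.8  0.8  1. ] w 85.1 q [ 0.84  0.14 -0.08  1.5  -0.27  1.74]
```

Request:
arm_command(rows=[-4,160,40,-0.13,-0.1,0.32,-4,160,40,-0.13,-0.1,0.32,-4,160,40,-0.13,-0.1,0.32,-9,324,89,-0.26,-0.2,0.64,-9,324,89,-0.26,-0.2,0.64,-9,324,89,-0.26,-0.2,0.64,-9,324,89,-0.26,-0.2,0.64,-9,324,89,-0.26,-0.2,0.64])

```text
time: 1.68
eef_pos: [537.1, -13.8, 279.5]
tool_rot: [0.296, 0.955, 0.01, 0.001]
contact_force: [0.9, 0.9, 0.6]
width: 85.4
```

```bash
python3 -c "
from h import *
plan([-20,0,190]); where()"
```

```text
t 1.68 shift [1.6 2.1 0.2] turn [0.    0.005 0.   ]
t 1.68 face xyz [-22.1  -1.6 190.2] F(face) [-0.4  0.9  1. ] w 85.4 q [ 0.29  0.34  0.11  1.53 -0.57  1.89]
```

Run:
```python
from h import *
s=where();im=save('wrist','w1.png')
a=im['frame'][:,:,::-1]
cv2.imwrite('pics/w1c.png',cv2.resize(a[150:384,120:400],None,fx=2.5,fy=2.5,interpolation=cv2.INTER_CUBIC))
st=getst()
P=st.f([[0,0,85],[0,0,45],[0,0,10],[-62,-14,73],[-62,-14,49]])
print(np.round(wproj(im,s,P),1), np.round((wproj(im,s,P)-[120,150])*2.5))
```

```text
t 1.68 face xyz [-22.1  -1.6 190.2] F(face) [-0.4  0.9  1. ] w 85.4 q [ 0.29  0.34  0.11  1.53 -0.57  1.89]
[[264.4 211.4]
 [264.2 196.2]
 [264.  185.8]
 [248.8 141.6]
 [250.  137.5]] [[361. 153.]
 [360. 116.]
 [360.  89.]
 [322. -21.]
 [325. -31.]]
```

View pics/w1.png

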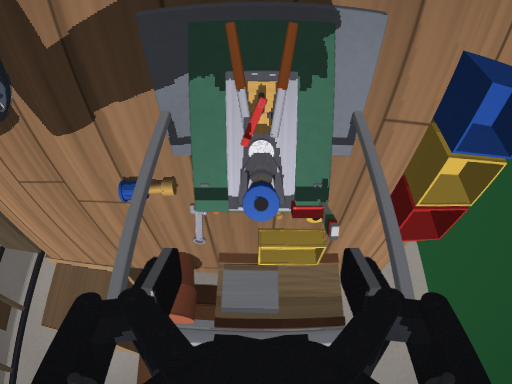

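View pics/w1c.png

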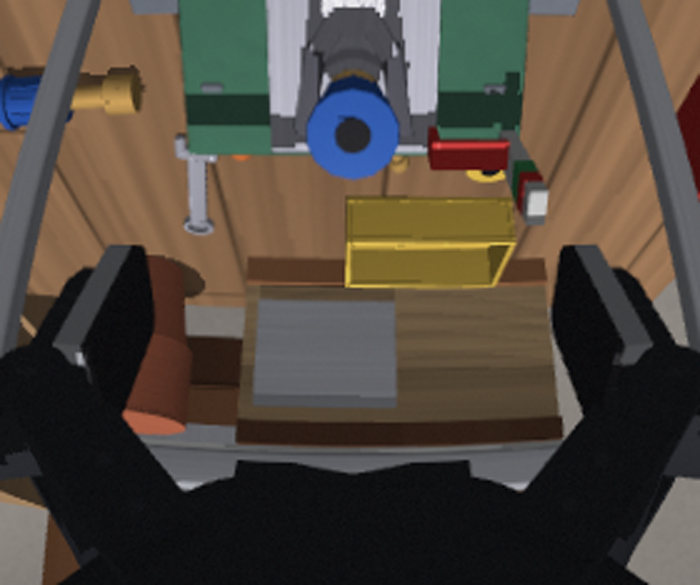

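Run:
```python
from h import *
a=cv2.imread('pics/w1.png')
cv2.imwrite('pics/w1d.png',cv2.resize(a[10:110,200:330],None,fx=6,fy=6,interpolation=cv2.INTER_CUBIC))
cv2.imwrite('pics/w1e.png',cv2.resize(a[110:215,180:345],None,fx=4.8,fy=4.8,interpolation=cv2.INTER_CUBIC))
```

```text
(no output)
```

View pics/w1d.png

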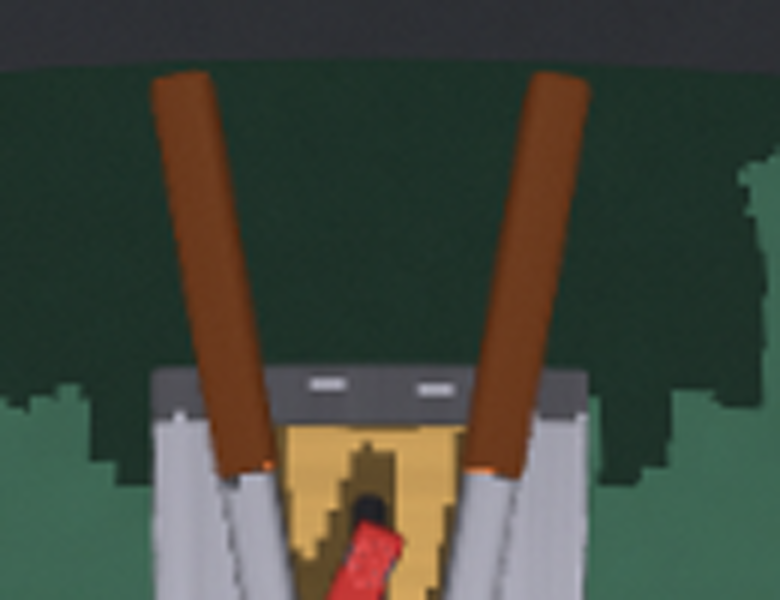

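View pics/w1e.png

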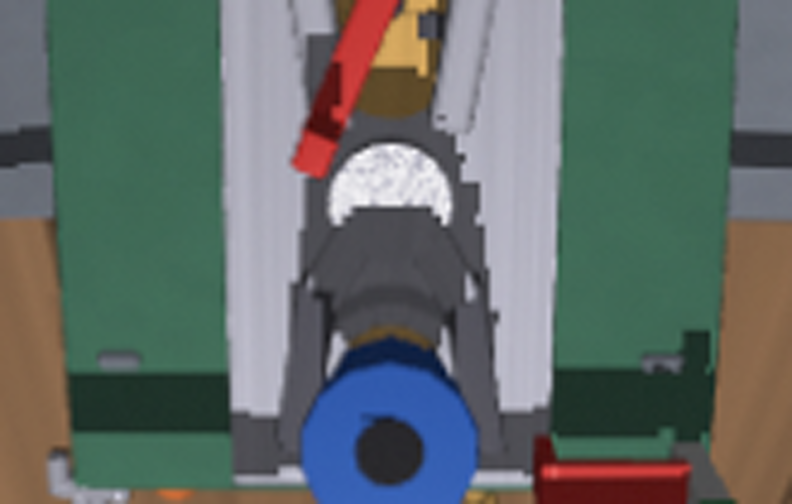

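```bash
cat >> h.py <<'E'
def wray(cam,s,uv,n,st=None):
    st=st or getst();K=cam['camera_matrix'];M=cam['mount'];out=[]
    for u,v in uv:
        a,b=u-K[0,2],v-K[1,2];r=np.hypot(a,b);th=r/K[0,0]
        d=np.array([np.sin(th)*a/r,np.sin(th)*b/r,np.cos(th)])
        Rt=rot(s).as_matrix();d=Rt@M[:3,:3]@d;p=s['eef_pos']+Rt@M[:3,3]
        A=st.Rm@st.F;o=(p-st.f([0,0,0])[0])@A;dd=d@A
        out.append(o+dd*(n-o[2])/dd[2])
    return np.array(out)
E
python3 - <<'E'
from h import *
s=where();im=robot.get_image('wrist')
c=lambda L:np.array(L)/6+[200,10]
e=lambda L:np.array(L)/4.8+[180,110]
print('handle tops L out far,R far, L near, R near\n',wray(im,s,c([[153,82],[590,85],[217,476],[528,476]]),37))
print('inner',wray(im,s,c([[208,74],[530,74],[272,470],[466,470]]),37))
print('plate low corners', wray(im,s,c([[152,420],[588,420]]),0))
print('plate edges L,R', wray(im,s,e([[222,200],[562,200]]),0))
print('cap', wray(im,s,e([[390,450]]),85))
print('tab top', wray(im,s,e([[310,162]]),73),'bot',wray(im,s,e([[325,128]]),49))
print('neck ring y',wray(im,s,e([[390,330]]),40))
print('face edges',wray(im,s,e([[58,200],[730,200]]),-10))
E
```

```text
t 1.73 face xyz [-17.4   1.4 187.8] F(face) [ 2.9  0.8 -2.3] w 85.3 q [ 0.28  0.34  0.12  1.52 -0.58  1.89]
handle tops L out far,R far, L near, R near
 [[-171.11598658  -33.99982546   37.        ]
 [-170.30142616   36.70386496   37.        ]
 [-104.1008261   -24.06223539   37.        ]
 [-103.93008653   26.53311908   37.        ]]
inner [[-172.11502338  -25.04204645   37.        ]
 [-171.8737331    26.95396696   37.        ]
 [-104.91866154  -15.08142855   37.        ]
 [-104.79792897   16.42239996   37.        ]]
plate low corners [[-115.17901249  -39.09523558    0.        ]
 [-114.87607094   40.66282987    0.        ]]
plate edges L,R [[-33.71984509 -40.01000493   0.        ]
 [-33.47772679  40.94786856   0.        ]]
cap [[-3.58099327  0.2004406  85.        ]]
tab top [[-55.71144765 -14.36121027  73.        ]] bot [[-58.34102008 -12.71025662  49.        ]]
neck ring y [[-13.27572526   0.07240186  40.        ]]
face edges [[-32.44228719 -82.6086068  -10.        ]
 [-31.96346488  84.45090134 -10.        ]]
```

Run:
```python
from h import *
s=where();im=save('wrist','w2.png')
import pickle;pickle.dump((s,im),open('w2.pkl','wb'))
a=cv2.imread('pics/w2.png')
cv2.imwrite('pics/w2d.png',cv2.resize(a[10:110,200:330],None,fx=6,fy=6,interpolation=cv2.INTER_CUBIC))
cv2.imwrite('pics/w2e.png',cv2.resize(a[110:215,180:345],None,fx=4.8,fy=4.8,interpolation=cv2.INTER_CUBIC))
where()
```

```text
t 1.78 face xyz [-19.5  -0.8 189.1] F(face) [-0.2  0.2 -0.2] w 85.2 q [ 0.28  0.34  0.11  1.53 -0.58  1.89]
t 1.83 face xyz [-21.   -2.2 190.1] F(face) [-0.  -0.9 -0.5] w 85.0 q [ 0.29  0.34  0.11  1.53 -0.57  1.9 ]
```

View pics/w2d.png

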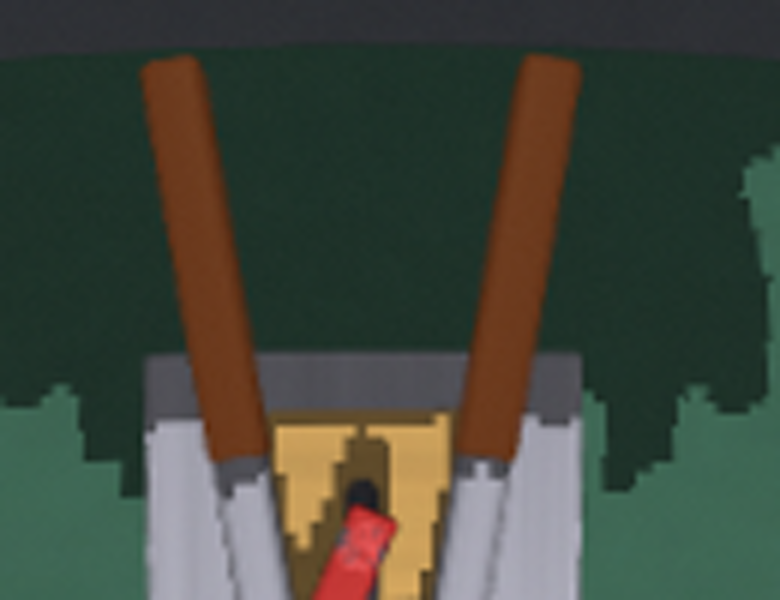

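View pics/w2e.png

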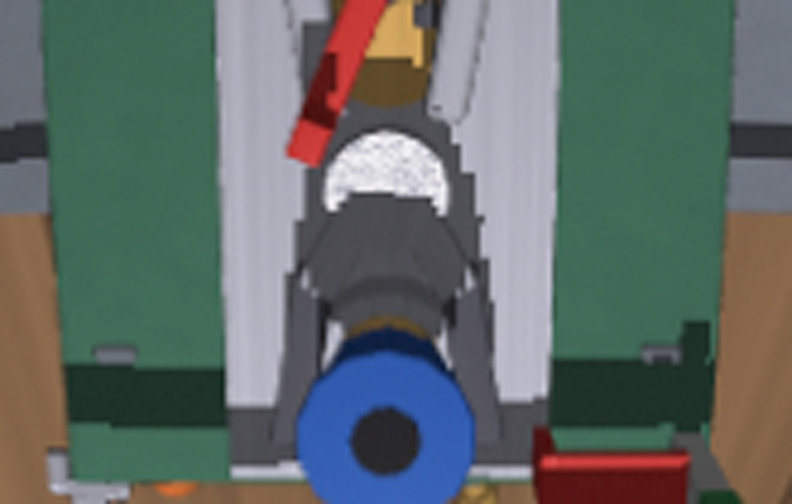

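Run:
```python
from h import *
for k in range(8):
    s=where();print(np.round(s['joint_vel'],3));im=robot.get_image('wrist')
cv2.imwrite('pics/w3.png',im['frame'][:,:,::-1])
import pickle;pickle.dump((s,im),open('w3.pkl','wb'))
a=cv2.imread('pics/w3.png')
cv2.imwrite('pics/w3d.png',cv2.resize(a[10:110,200:330],None,fx=6,fy=6,interpolation=cv2.INTER_CUBIC))
cv2.imwrite('pics/w3e.png',cv2.resize(a[110:215,180:345],None,fx=4.8,fy=4.8,interpolation=cv2.INTER_CUBIC))
where()
```

```text
t 1.83 face xyz [-21.   -2.2 190.1] F(face) [-0.  -0.9 -0.5] w 85.0 q [ 0.29  0.34  0.11  1.53 -0.57  1.9 ]
[ 0.059 -0.017 -0.018  0.025  0.02   0.031]
t 1.88 face xyz [-22.1  -3.  190.9] F(face) [-0.5  0.1  0.3] w 85.4 q [ 0.29  0.34  0.11  1.53 -0.57  1.9 ]
[ 0.046 -0.013 -0.012  0.009  0.004  0.009]
t 1.93 face xyz [-22.8  -3.2 191.6] F(face) [-0.7 -0.4  0.5] w 85.7 q [ 0.29  0.34  0.11  1.53 -0.57  1.9 ]
[ 0.033 -0.008 -0.005  0.001 -0.    -0.001]
t 1.98 face xyz [-23.3  -3.3 192. ] F(face) [ 0.7 -0.1  0.5] w 85.0 q [ 0.29  0.34  0.11  1.53 -0.57  1.9 ]
[ 0.019 -0.007 -0.003 -0.003 -0.002 -0.001]
t 2.03 face xyz [-23.5  -3.3 192.4] F(face) [-0.3 -0.1 -0.3] w 85.5 q [ 0.29  0.34  0.11  1.53 -0.57  1.9 ]
[ 0.013 -0.001 -0.    -0.004 -0.001 -0.002]
t 2.08 face xyz [-23.7  -3.3 192.5] F(face) [ 0.2  1.5 -0.3] w 85.5 q [ 0.3   0.34  0.11  1.53 -0.57  1.9 ]
[ 0.003 -0.001  0.002 -0.002 -0.    -0.003]
t 2.13 face xyz [-23.7  -3.2 192.6] F(face) [ 0.6 -0.4  0. ] w 85.7 q [ 0.3   0.34  0.11  1.53 -0.57  1.9 ]
[ 0.001  0.001 -0.001 -0.002 -0.    -0.003]
t 2.18 face xyz [-23.6  -3.2 192.6] F(face) [1.2 0.4 0. ] w 85.4 q [ 0.3   0.34  0.11  1.53 -0.57  1.9 ]
[-0.004  0.     0.001 -0.001 -0.001 -0.002]
t 2.23 face xyz [-23.6  -3.1 192.5] F(face) [-0.9 -0.4  0.4] w 85.4 q [ 0.3   0.34  0.11  1.53 -0.57  1.9 ]
```

View pics/w3d.png

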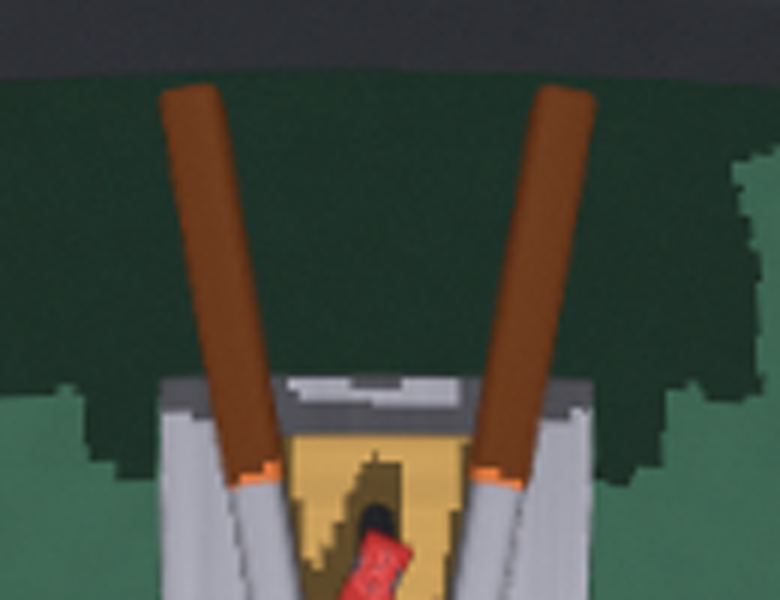

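View pics/w3e.png

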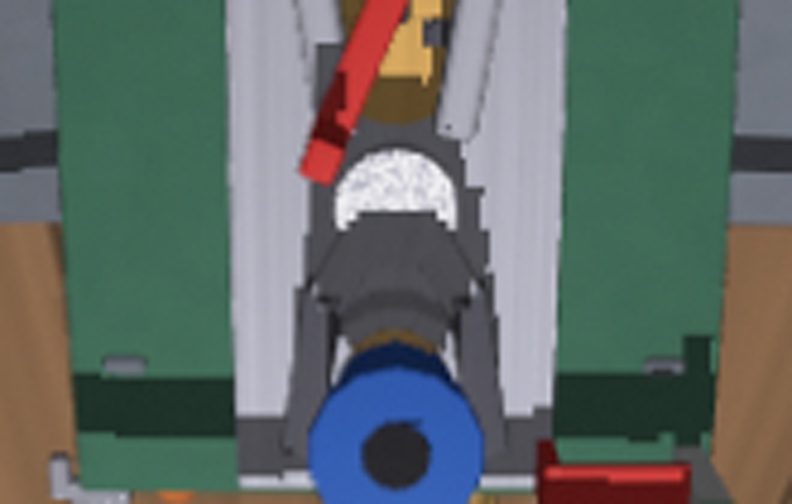

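Run:
```python
from h import *
import pickle;s,im=pickle.load(open('w3.pkl','rb'))
c=lambda L:np.array(L)/6+[200,10]
e=lambda L:np.array(L)/4.8+[180,110]
f=lambda *a:np.round(wray(im,s,*a),1)
print('handle outer L far,R far, L near, R near\n',f(c([[163,98],[597,100],[228,487],[525,485]]),37))
print('plate low corners', f(c([[160,410],[594,410]]),0))
print('plate edges L,R', f(e([[232,200],[565,200]]),0))
print('cap', f(e([[396,453]]),85))
print('tab top', f(e([[320,172]]),73),'bot',f(e([[333,140]]),49))
print('ring y',f(e([[397,340]]),40))
print('face edges',f(e([[67,200],[728,200]]),-10))
P=getst().w([[68,140,312],[68,-140,312]])
print(wproj(im,s,P))
```

```text
handle outer L far,R far, L near, R near
 [[-175.9  -38.    37. ]
 [-175.7   33.4   37. ]
 [-108.8  -27.4   37. ]
 [-109.2   21.7   37. ]]
plate low corners [[-123.8  -42.9    0. ]
 [-124.    37.6    0. ]]
plate edges L,R [[-39.3 -42.5   0. ]
 [-39.4  37.9   0. ]]
cap [[-7.6 -3.  85. ]]
tab top [[-59.4 -17.4  73. ]] bot [[-61.7 -15.9  49. ]]
ring y [[-16.2  -2.7  40. ]]
face edges [[-37.8 -85.7 -10. ]
 [-38.2  80.8 -10. ]]
[[412.13954634 324.18342112]
 [117.33002933 324.59498219]]
```

Run:
```python
from h import *
p=np.load('st.npy');st=St(*p[:3]);p[:3]=(st.w([0,-2.5,0])[0]*[1,1,0]+[0,0,p[2]]);np.save('st.npy',p);print(p)
where();plan([-142,0,60])
```

```text
[537.25785712 -59.35453695  -1.54727329   8.83965854  35.91925644]
t 2.23 face xyz [-23.6  -0.6 192.5] F(face) [-0.9 -0.4  0.4] w 85.4 q [ 0.3   0.34  0.11  1.53 -0.57  1.9 ]
t 2.23 shift [   1.  -118.4  132.6] turn [-0.001  0.002  0.001]
```

Request:
arm_command(rows=[0.5,-30,33,0,0,0,1,-60,66,0,0,0,1,-89,100,0,0,0,1,-110,123,0,0,0,1,-118,132,0,0,0,1,-118,132,0,0,0,1,-118,132,0,0,0,1,-118,132,0,0,0], fingers=0, force=20)

```text
time: 2.9
eef_pos: [536.8, 12.1, 107.3]
tool_rot: [0.295, 0.955, 0.011, 0.004]
contact_force: [0.8, 0.3, 0.3]
width: 85.4
```

Run:
```python
from h import *
for i in range(2):
    s=where();im=save('wrist','w4.png')
plan([-142,0,8])
print(np.round(wproj(im,s,getst().f([[-142.4,0,30],[-108,25,37],[-108,-25,37]])),1))
```

```text
t 2.9 face xyz [-140.6    1.3   62.6] F(face) [-0.   0.8  0.4] w 85.4 q [ 0.33  0.46 -0.16  1.15 -0.57  1.94]
t 2.95 face xyz [-140.5    1.3   62.7] F(face) [ 0.3 -0.5  0.1] w 85.6 q [ 0.33  0.46 -0.16  1.15 -0.57  1.94]
t 3.0 shift [-1.3 -1.4 54.6] turn [-0.001 -0.    -0.001]
[[260.4 221.2]
 [296.7 270.2]
 [224.2 270.2]]
```

View pics/w4.png

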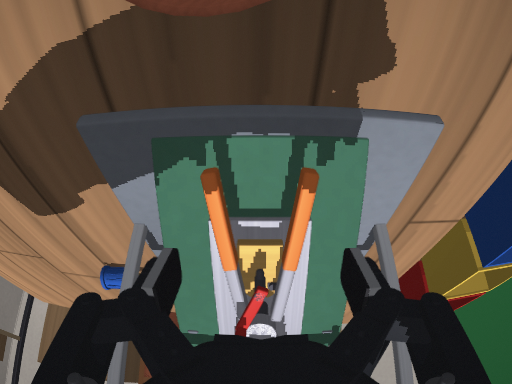

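Request:
arm_command(rows=[-1,-1,14,0,0,0,-1,-1,28,0,0,0,-1,-1,42,0,0,0,-1,-1,54,0,0,0,-1,-1,54,0,0,0,-1,-1,54,0,0,0,-1,-1,54,0,0,0])

```text
time: 3.58
eef_pos: [537.3, -17.3, 63.4]
tool_rot: [0.295, 0.956, 0.01, 0.005]
contact_force: [0.2, -0.1, 1.1]
width: 85.3
```

Run:
```python
from h import *
for i in range(2):
    s=where();im=save('wrist','w5.png')
```

```text
t 3.58 face xyz [-141.1    1.1    9.8] F(face) [0.7 0.2 0.8] w 85.3 q [ 0.28  0.49 -0.25  1.01 -0.58  1.88]
t 3.63 face xyz [-141.3    1.1    9.8] F(face) [ 0.4 -0.5 -0.2] w 85.1 q [ 0.28  0.49 -0.25  1.01 -0.58  1.88]
```

View pics/w5.png

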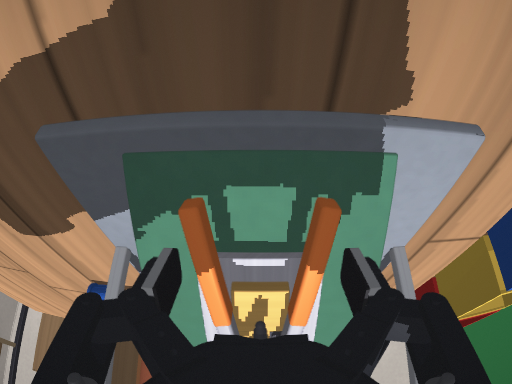

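Request:
arm_command(rows=[-1,0,0,0,0,0,-1,0,0,0,0,0,-1,0,0,0,0,0,-1,0,0,0,0,0,-1,0,0,0,0,0,-1,0,0,0,0,0], fingers=0.78, force=25)

```text
time: 4.18
eef_pos: [536.9, -16.7, 63.4]
tool_rot: [0.294, 0.956, 0.011, 0.005]
contact_force: [2.2, 5.3, 2.3]
width: 25.5
```

Run:
```python
from h import *
for i in range(2):
    s=where();im=save('wrist','w6.png')
```

```text
t 4.18 face xyz [-141.6    0.6   10.1] F(face) [-3.   2.3  4.8] w 25.5 q [ 0.28  0.49 -0.25  1.01 -0.58  1.88]
t 4.23 face xyz [-141.6    0.7   10.1] F(face) [-2.4  1.9  5.8] w 25.8 q [ 0.28  0.49 -0.25  1.01 -0.58  1.88]
```

View pics/w6.png

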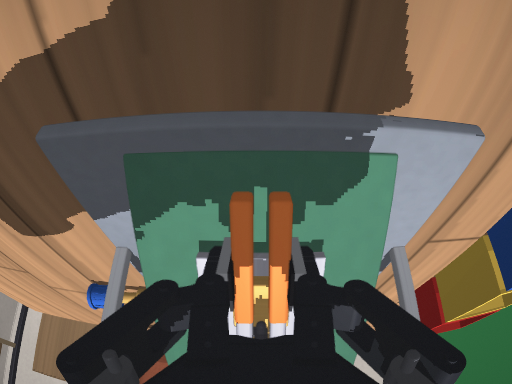

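Request:
arm_command(rows=[0,0,0,0,0,0,0,0,0,0,0,0,0,0,0,0,0,0,0,0,0,0,0,0,0,0,0,0,0,0,0,0,0,0,0,0], fingers=0)

```text
time: 4.78
eef_pos: [536.7, -16.9, 63.2]
tool_rot: [0.294, 0.956, 0.01, 0.005]
contact_force: [-0.2, 0.1, 0.5]
width: 85.4
```

Run:
```python
from h import *
s=where();im=save('wrist','w7.png')
plan([-142,0,110])
```

```text
t 4.78 face xyz [-141.6    0.5    9.9] F(face) [ 0.2 -0.2  0.4] w 85.4 q [ 0.28  0.49 -0.25  1.01 -0.58  1.88]
t 4.83 shift [  -0.2   -0.6 -100. ] turn [-0.002 -0.003 -0.002]
```

View pics/w7.png

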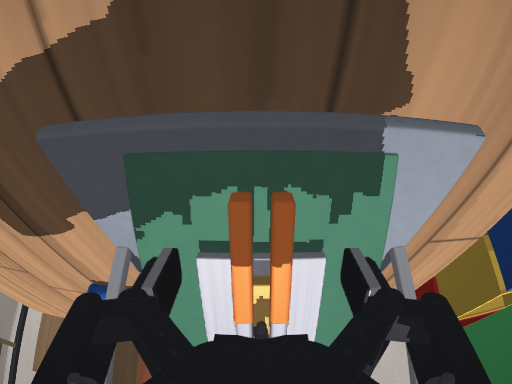

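Request:
arm_command(rows=[0,0,-25,0,0,0,0,0,-60,0,0,0,0,0,-95,0,0,0,0,25,-120,0,0,0,0,60,-140,0,0,0,0,95,-155,0,0,0,0,112,-160,0,0,0,0,117,-160,0,0,0])

```text
time: 5.5
eef_pos: [536.9, -24.8, 264.4]
tool_rot: [0.294, 0.956, 0.009, 0.007]
contact_force: [-0.6, 0.6, -0.3]
width: 85.5
```

Request:
arm_command(rows=[0,0,0,0,0,0,0,0,0,0,0,0,0,0,0,0,0,0,0,0,0,0,0,0])

```text
time: 5.83
eef_pos: [536.5, -24.3, 262.9]
tool_rot: [0.294, 0.956, 0.01, 0.006]
contact_force: [1.0, 0.0, -0.3]
width: 85.0
```

Run:
```python
from h import *
import pickle
for k in range(2): s=where();im=save('wrist','w8.png')
pickle.dump((s,im),open('w8.pkl','wb'))
a=cv2.imread('pics/w8.png')
cv2.imwrite('pics/w8e.png',cv2.resize(a[100:230,180:345],None,fx=4.6,fy=4.6,interpolation=cv2.INTER_CUBIC))
print(np.round((wproj(im,s,getst().f([[0,0,85],[-5,0,45],[-62,-14,73]]))-[180,100])*4.6))
```

```text
t 5.83 face xyz [-2.270e+01  1.000e-01  1.705e+02] F(face) [-0.1  1.  -0.2] w 85.0 q [ 0.27  0.33  0.06  1.46 -0.58  1.87]
t 5.88 face xyz [-2.270e+01  1.000e-01  1.707e+02] F(face) [-0.3 -0.4 -0.5] w 85.1 q [ 0.27  0.33  0.06  1.46 -0.58  1.87]
[[375. 558.]
 [374. 457.]
 [296. 215.]]
```

View pics/w8e.png

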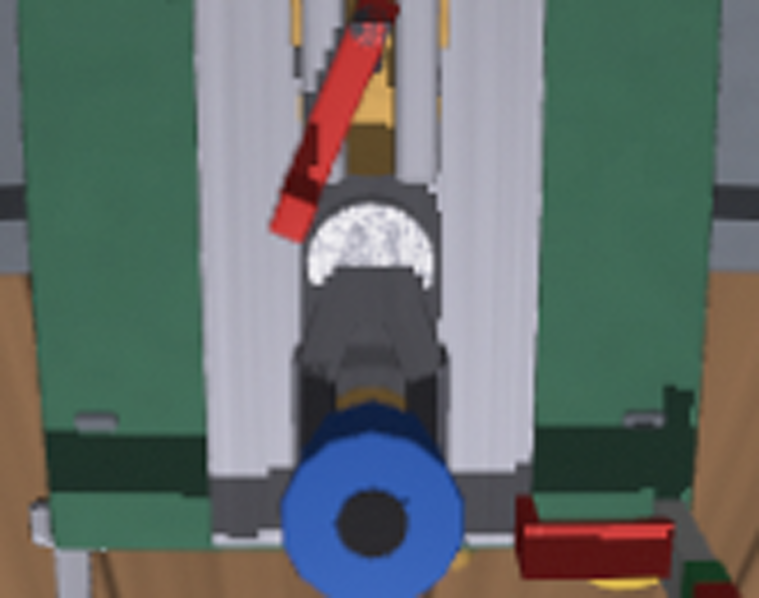

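Run:
```python
from h import *
import pickle;s,im=pickle.load(open('w8.pkl','rb'))
e=lambda L:np.array(L)/4.6+[180,100]
f=lambda *a:np.round(wray(im,s,*a),1)
print('cap', f(e([[372,523],[282,520],[463,520]]),85))
print('tab top', f(e([[290,226]]),73),'bot',f(e([[305,175]]),49))
print('neck',f(e([[372,400]]),40), f(e([[342,425],[403,425]]),43))
print('plate',f(e([[203,300],[540,300]]),0))
plan([-7,0,120])
```

```text
cap [[ -7.   -0.6  85. ]
 [ -7.7 -17.1  85. ]
 [ -7.5  16.1  85. ]]
tab top [[-59.9 -15.1  73. ]] bot [[-65.5 -13.3  49. ]]
neck [[-16.   -0.3  40. ]] [[-11.5  -6.7  43. ]
 [-11.4   6.2  43. ]]
plate [[-28.2 -40.4   0. ]
 [-27.8  40.    0. ]]
t 5.93 shift [-0.4 15.7 50.8] turn [-0.003 -0.005 -0.005]
```

Request:
arm_command(rows=[-0.5,8,20,0,0,0,-0.5,15,45,0,0,0,-0.5,18,75,0,0,0,-0.5,18,100,0,0,0,-0.5,18,120,0,0,0,-0.5,18,131,0,0,0,-0.5,18,131,0,0,0,-0.5,18,131,0,0,0])

```text
time: 6.6
eef_pos: [538.4, -112.8, 164.6]
tool_rot: [0.294, 0.956, 0.01, 0.006]
contact_force: [0.8, -0.6, -0.4]
width: 85.1
```

Run:
```python
from h import *
for k in range(3): s=where();im=save('wrist','w9.png')
save('scene','s9.png')
a=cv2.imread('pics/s9.png')
cv2.imwrite('pics/s9c.png',cv2.resize(a[120:270,165:315],None,fx=4,fy=4,interpolation=cv2.INTER_CUBIC))
plan([-5,0,38])
```

```text
t 6.6 face xyz [-5.2 -0.1 39.4] F(face) [ 0.3  0.8 -0.6] w 85.1 q [ 0.11  0.34 -0.19  1.1  -0.6   1.68]
t 6.65 face xyz [-5.1  0.5 40.1] F(face) [-1.   0.7  0.3] w 85.5 q [ 0.11  0.34 -0.19  1.1  -0.6   1.68]
t 6.7 face xyz [-5.   0.8 40.5] F(face) [ 0.7 -0.8  0.1] w 85.4 q [ 0.11  0.34 -0.19  1.1  -0.6   1.68]
t 6.8 shift [-1.  -0.   2.7] turn [-0.003 -0.006 -0.005]
```

View pics/w9.png

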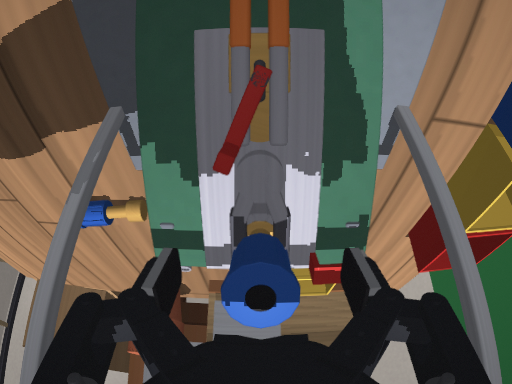

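View pics/s9c.png

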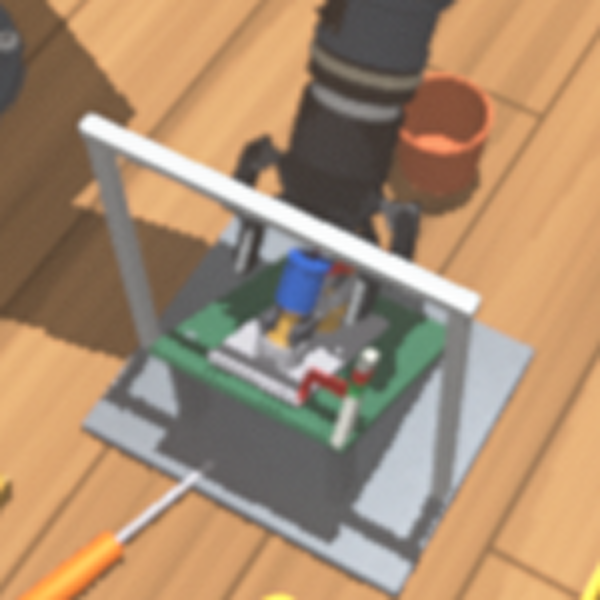

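Request:
arm_command(rows=[-1,0,2,0,0,0,-1,0,2,0,0,0,-1,0,2,0,0,0,-1,0,2,0,0,0,-1,0,2,0,0,0,-1,0,2,0,0,0,-1,0,2,0,0,0], fingers=1, force=35)

```text
time: 7.38
eef_pos: [538.6, -113.3, 164.3]
tool_rot: [0.294, 0.956, 0.01, 0.007]
contact_force: [-0.8, 1.0, 2.3]
width: 28.9
```

Run:
```python
from h import *
for k in range(2): s=where();im=save('wrist','w10.png')
```

```text
t 7.38 face xyz [-4.9  0.  38.9] F(face) [ 0.5 -0.8  2.5] w 28.9 q [ 0.11  0.34 -0.2   1.09 -0.6   1.68]
t 7.43 face xyz [-4.9  0.  38.9] F(face) [0.2 0.3 2.2] w 29.0 q [ 0.11  0.34 -0.2   1.09 -0.6   1.68]
```

View pics/w10.png

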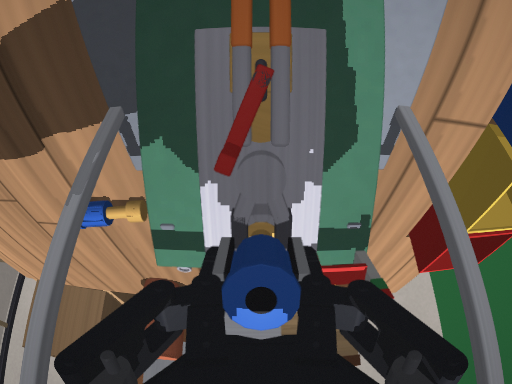

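Request:
arm_command(rows=[0,0,-2,0,0,0,0,0,-4,0,0,0,0,0,-6,0,0,0,0,0,-8,0,0,0,0,0,-10,0,0,0,0,0,-10,0,0,0])

```text
time: 7.98
eef_pos: [538.1, -107.9, 172.4]
tool_rot: [0.294, 0.956, 0.01, 0.007]
contact_force: [2.1, -5.7, -7.5]
width: 29.1
```

Run:
```python
from h import *
for k in range(2): s=where();im=save('scene','s11.png')
```

```text
t 7.98 face xyz [-4.8 -0.3 48.6] F(face) [ 0.5  2.  -9.4] w 29.1 q [ 0.12  0.33 -0.18  1.12 -0.6   1.69]
t 8.03 face xyz [-4.8 -0.4 48.4] F(face) [ 1.6  1.1 -8.2] w 29.1 q [ 0.12  0.33 -0.18  1.12 -0.6   1.69]
```

Request:
arm_command(rows=[0,0,-2,0,0,0,0,0,-4,0,0,0,0,0,-6,0,0,0,0,0,-7,0,0,0,0,0,-7,0,0,0])

```text
time: 8.5
eef_pos: [537.7, -104.6, 177.5]
tool_rot: [0.295, 0.956, 0.01, 0.006]
contact_force: [3.4, -7.1, -8.1]
width: 28.8
```

Run:
```python
from h import *
for k in range(2): s=where();im=save('scene','s12.png')
a=cv2.imread('pics/s12.png');b=cv2.imread('pics/s9.png')
c=np.hstack([x[175:260,200:285] for x in (b,a)])
cv2.imwrite('pics/s12c.png',cv2.resize(c,None,fx=4.6,fy=4.6,interpolation=cv2.INTER_CUBIC))
save('wrist','w12.png')
```

```text
t 8.5 face xyz [-4.7 -0.6 54.8] F(face) [  1.4   3.2 -10.7] w 28.8 q [ 0.13  0.33 -0.17  1.14 -0.6   1.7 ]
t 8.55 face xyz [-4.7 -0.6 54.7] F(face) [  1.9   2.2 -11. ] w 29.0 q [ 0.13  0.33 -0.17  1.14 -0.6   1.7 ]
```

View pics/s12c.png

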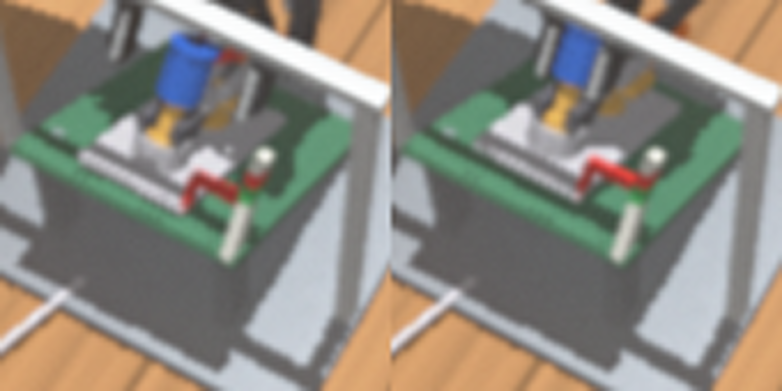

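View pics/w12.png

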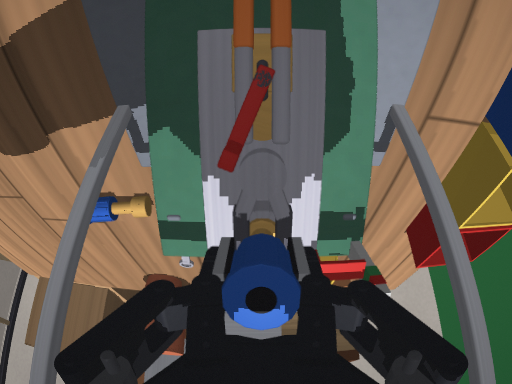

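Run:
```python
from h import *
a=cv2.imread('pics/s12.png');b=cv2.imread('pics/s9.png')
c=np.hstack([x[200:238,235:265] for x in (b,a)])
cv2.imwrite('pics/s12z.png',cv2.resize(c,None,fx=13,fy=13,interpolation=cv2.INTER_NEAREST))
im=robot.get_image('scene');st=getst()
e=proj(im,st.f([[0,0,0],[0,0,10]]));print(e[1]-e[0])
```

```text
[ 0.82061077 -2.74708844]
```

View pics/s12z.png

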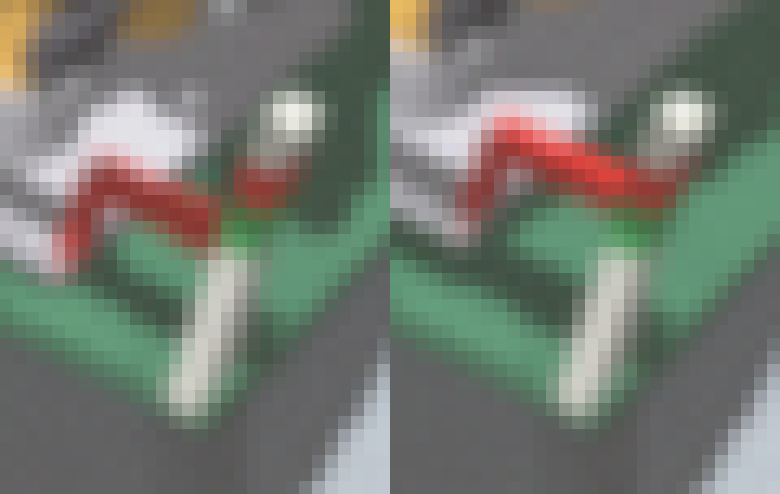

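Request:
arm_command(rows=[0,0,-1,0,0,0,0,0,-2,0,0,0,0,0,-2,0,0,0,0,0,-2,0,0,0,0,0,-2,0,0,0,0,0,-2,0,0,0,0,0,-2,0,0,0,0,0,-2,0,0,0])

```text
time: 9.37
eef_pos: [537.5, -104.1, 178.5]
tool_rot: [0.295, 0.955, 0.009, 0.006]
contact_force: [2.8, -7.9, -8.8]
width: 28.9
```

Run:
```python
from h import *
s=where();save('scene','s13.png')
a=cv2.imread('pics/s13.png');b=cv2.imread('pics/s12.png')
c=np.hstack([x[200:238,235:265] for x in (b,a)])
cv2.imwrite('pics/s13z.png',cv2.resize(c,None,fx=13,fy=13,interpolation=cv2.INTER_NEAREST))
plan([-5,0,39])
```

```text
t 9.37 face xyz [-4.6 -0.8 55.8] F(face) [  1.6   2.6 -11.8] w 28.9 q [ 0.13  0.33 -0.16  1.14 -0.6   1.7 ]
t 9.42 shift [ 0.7 -0.4 16.8] turn [-0.001 -0.003 -0.005]
```

View pics/s13z.png

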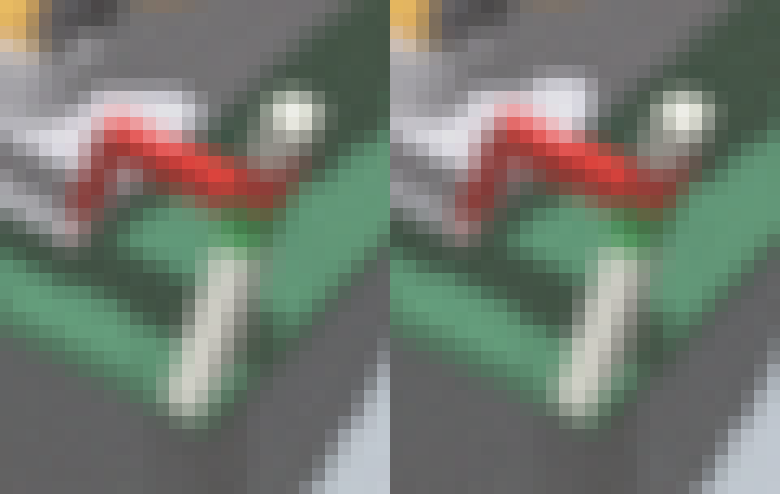

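Request:
arm_command(rows=[0,0,3,0,0,0,0,0,6,0,0,0,0,0,9,0,0,0,0,0,12,0,0,0,0,0,15,0,0,0,0.5,0,17,0,0,0,0.5,0,17,0,0,0,0.5,0,17,0,0,0])

```text
time: 10.08
eef_pos: [538.4, -113.5, 164.7]
tool_rot: [0.295, 0.955, 0.009, 0.006]
contact_force: [1.0, -0.4, -1.8]
width: 28.8
```

Run:
```python
from h import *
for i in range(2): s=where();save('scene','s14.png')
```

```text
t 10.08 face xyz [-4.6 -0.1 39.1] F(face) [-0.6  1.  -1.7] w 28.8 q [ 0.11  0.34 -0.19  1.1  -0.6   1.68]
t 10.13 face xyz [-4.6 -0.1 39. ] F(face) [ 0.1  0.9 -0.9] w 29.0 q [ 0.11  0.34 -0.19  1.1  -0.6   1.68]
```

Request:
arm_command(rows=[0,0,1,0,0,0,0,0,1,0,0,0,0,0,1,0,0,0])

```text
time: 10.43
eef_pos: [538.7, -113.8, 164.3]
tool_rot: [0.295, 0.955, 0.01, 0.006]
contact_force: [-1.4, 2.7, 3.9]
width: 28.8
```

Request:
arm_command(rows=[0,0,0,0,0,0,0,0,0,0,0,0,0,0,0,0,0,0,0,0,0,0,0,0,0,0,0,0,0,0,0,0,0,0,0,0], fingers=0)

```text
time: 10.93
eef_pos: [538.7, -113.9, 164.3]
tool_rot: [0.295, 0.955, 0.01, 0.006]
contact_force: [0.7, 0.3, 0.2]
width: 85.3
```

Run:
```python
from h import *
s=where();save('wrist','w15.png')
plan([-22,0,190])
```

```text
t 10.93 face xyz [-4.5  0.1 38.5] F(face) [-0.1  0.7  0.3] w 85.3 q [ 0.11  0.34 -0.19  1.09 -0.6   1.68]
t 10.98 shift [   0.4  -17.7 -151.4] turn [-0.001 -0.004 -0.005]
```

View pics/w15.png

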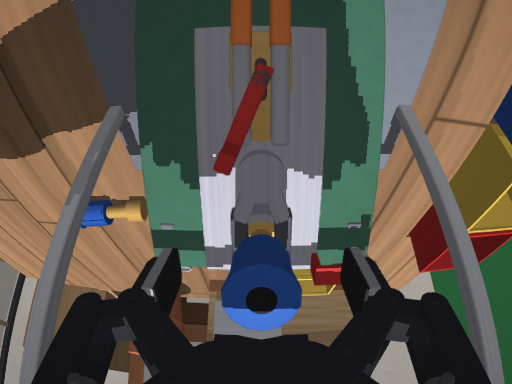

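Request:
arm_command(rows=[0,0,-25,0,0,0,0,0,-60,0,0,0,0,0,-95,0,0,0,0,0,-120,0,0,0,0,-18,-130,0,0,0,-10,-35,-132,0,0,0,-30,-52,-132,0,0,0,-48,-58,-132,0,0,0])

```text
time: 11.65
eef_pos: [486.8, 8.8, 238.9]
tool_rot: [0.295, 0.955, 0.01, 0.006]
contact_force: [-0.3, 0.3, -0.8]
width: 85.4
```

Request:
arm_command(rows=[0,0,0,0,0,0,0,0,0,0,0,0,0,0,0,0,0,0,0,0,0,0,0,0,0,0,0,0,0,0,0,0,0,0,0,0], fingers=1)

```text
time: 12.15
eef_pos: [487.3, 8.5, 239.0]
tool_rot: [0.295, 0.955, 0.01, 0.006]
contact_force: [-0.1, -0.2, 0.9]
width: 11.9
```

Run:
```python
from h import *
s=where();im=save('wrist','w16.png')
plan([-62,-48,54])
print(wproj(im,s,getst().f([[-62,-14,73],[-62,-14,49]])))
a=cv2.imread('pics/w16.png')
cv2.imwrite('pics/w16c.png',cv2.resize(a[60:300,150:450],None,fx=2.5,fy=2.5,interpolation=cv2.INTER_CUBIC))
```

```text
t 12.15 face xyz [-64.2 -48.3 170. ] F(face) [ 0.7 -0.1  0.7] w 11.9 q [ 0.36  0.29 -0.06  1.43 -0.56  1.97]
t 12.2 shift [  0.    2.4 115.9] turn [-0.001 -0.004 -0.004]
[[301.19805518 193.85342652]
 [297.87283214 185.32823925]]
```

View pics/w16c.png

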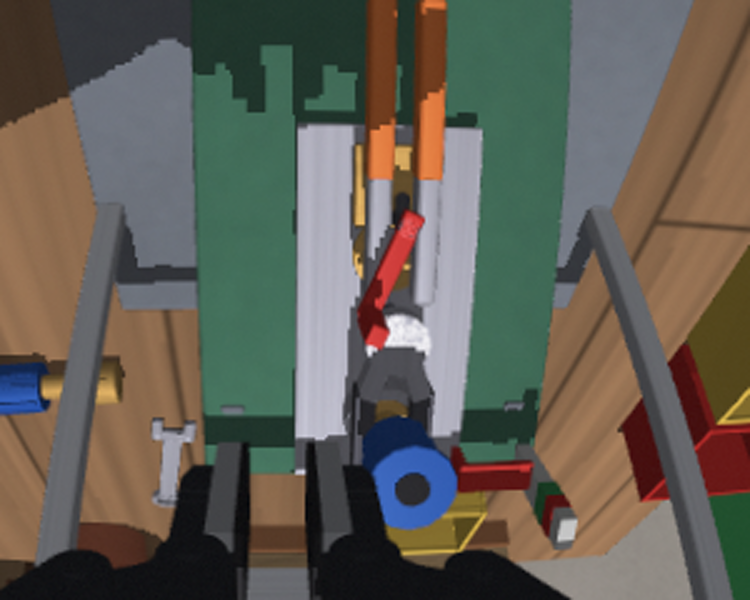

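Request:
arm_command(rows=[0,2,30,0,0,0,0,2,60,0,0,0,0,2,85,0,0,0,0,2,105,0,0,0,0,2,115,0,0,0,0,2,115,0,0,0,0,2,115,0,0,0,0,2,115,0,0,0])

```text
time: 12.87
eef_pos: [489.7, -57.7, 145.8]
tool_rot: [0.295, 0.955, 0.009, 0.006]
contact_force: [-0.2, 0.3, -0.2]
width: 0.5
```

Run:
```python
from h import *
for i in range(2): s=where();im=save('wrist','w17.png')
print(wproj(im,s,getst().f([[-62,-14,73],[-62,-14,49]])))
```

```text
t 12.87 face xyz [-62.2 -47.5  55.6] F(face) [-0.4 -0.2  0. ] w 0.5 q [ 0.23  0.31 -0.29  1.11 -0.58  1.83]
t 12.92 face xyz [-62.3 -47.4  55.8] F(face) [-0.1  0.8  0.9] w 0.1 q [ 0.23  0.31 -0.29  1.11 -0.58  1.83]
[[327.41027244 264.18872802]
 [319.25740419 242.10084067]]
```

View pics/w17.png

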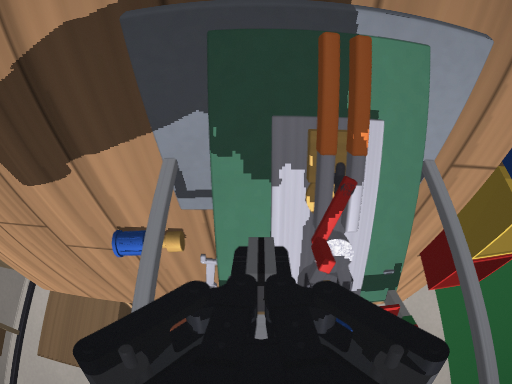

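Request:
arm_command(rows=[6,0,1,0,0,0,12,0,1,0,0,0,18,0,1,0,0,0,23,0,1,0,0,0,27,0,1,0,0,0,30,0,1,0,0,0,30,0,1,0,0,0])

```text
time: 13.55
eef_pos: [520.1, -57.5, 145.2]
tool_rot: [0.295, 0.955, 0.01, 0.006]
contact_force: [-2.5, -0.9, 1.8]
width: 0.0
```

Run:
```python
from h import *
s=where();im=save('wrist','w18.png')
```

```text
t 13.55 face xyz [-62.2 -17.1  54.8] F(face) [ 1.7 -2.5  1. ] w 0.0 q [ 0.22  0.36 -0.22  1.12 -0.59  1.81]
```

View pics/w18.png

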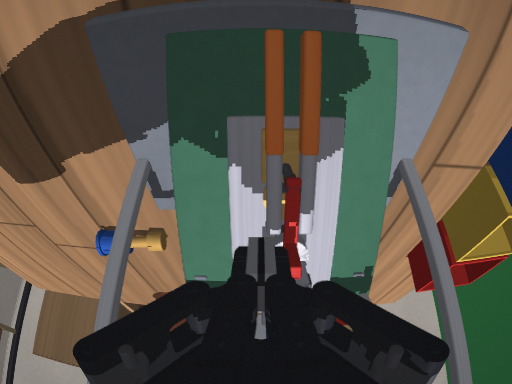

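Request:
arm_command(rows=[4,0,0,0,0,0,8,0,0,0,0,0,11,0,0,0,0,0,14,0,0,0,0,0,14,0,0,0,0,0])

```text
time: 14.02
eef_pos: [534.7, -56.9, 145.0]
tool_rot: [0.295, 0.956, 0.01, 0.007]
contact_force: [-1.1, 1.0, 0.3]
width: -0.1
```

Run:
```python
from h import *
s=where();im=save('wrist','w19.png')
```

```text
t 14.02 face xyz [-62.4  -2.5  54.9] F(face) [-0.7 -1.1  0.8] w -0.1 q [ 0.22  0.38 -0.19  1.13 -0.59  1.8 ]
```

View pics/w19.png

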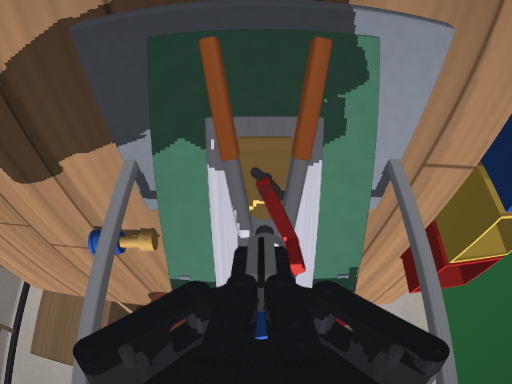

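Pliers sprang open (handles splayed again). Back off, retreat out of the face and check.

Request:
arm_command(rows=[-8,0,0,0,0,0,-18,0,0,0,0,0,-30,0,0,0,0,0,-42,0,0,0,0,0,-45,0,-15,0,0,0,-45,0,-40,0,0,0,-45,0,-75,0,0,0,-45,0,-110,0,0,0])

```text
time: 14.73
eef_pos: [485.6, 4.0, 236.8]
tool_rot: [0.295, 0.955, 0.009, 0.006]
contact_force: [2.0, 0.8, -0.2]
width: -0.3
```

Request:
arm_command(rows=[20,15,-20,0,0,0,40,30,-30,0,0,0,45,40,-30,0,0,0,45,40,-30,0,0,0,45,40,-30,0,0,0,45,40,-30,0,0,0])

```text
time: 15.23
eef_pos: [529.2, -11.6, 283.3]
tool_rot: [0.295, 0.955, 0.009, 0.005]
contact_force: [-0.1, 0.9, -0.2]
width: 0.4
```

Run:
```python
from h import *
for i in range(2): s=where();im=save('wrist','w20.png')
a=cv2.imread('pics/w20.png')
cv2.imwrite('pics/w20c.png',cv2.resize(a[0:240,120:400],None,fx=2.5,fy=2.5,interpolation=cv2.INTER_CUBIC))
print((wproj(im,s,getst().f([[-7,0,85]]))-[120,0])*2.5)
save('scene','s20.png');save('top','t20.png')
```

```text
t 15.23 face xyz [-21.9  -7.  194.6] F(face) [-0.9 -0.   0.4] w 0.4 q [ 0.3   0.32  0.1   1.53 -0.57  1.9 ]
t 15.28 face xyz [-22.   -6.9 194.7] F(face) [ 0.4  0.3 -0.4] w -0.1 q [ 0.3   0.32  0.1   1.53 -0.57  1.9 ]
[[373.45046291 506.0491726 ]]
```

View pics/w20c.png

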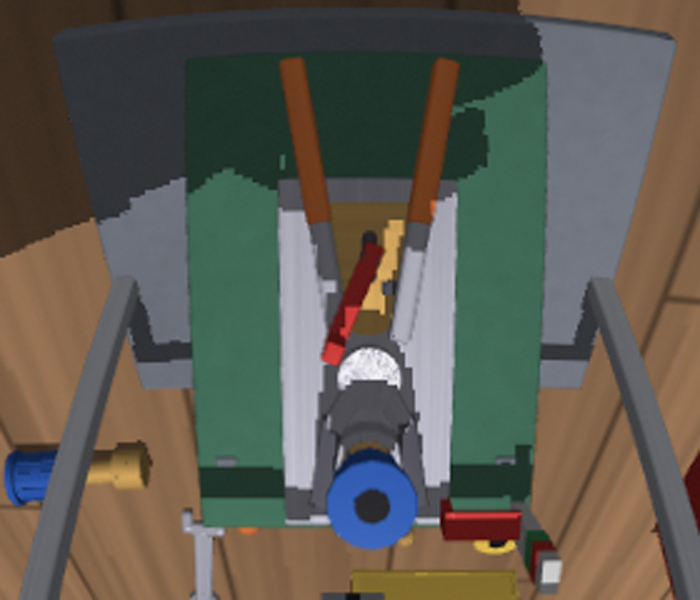

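View pics/s20.png

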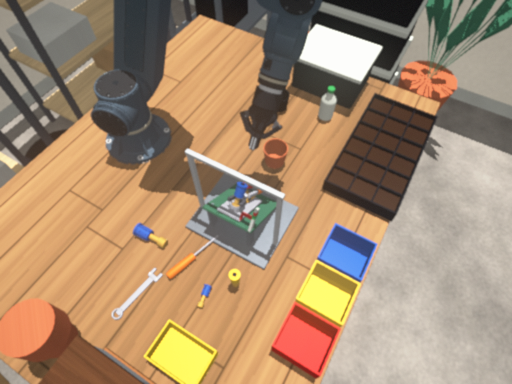

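View pics/t20.png

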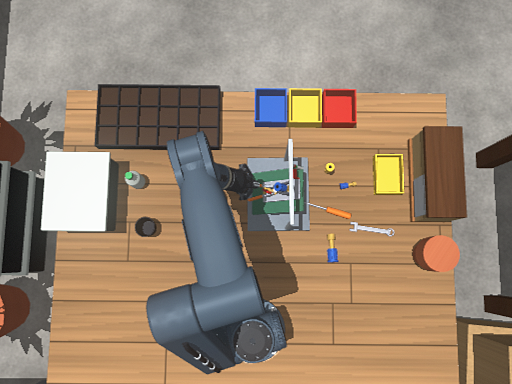

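Run:
```python
from h import *
a=cv2.imread('pics/scene0.png').astype(int);b=cv2.imread('pics/s20.png').astype(int)
print('gauge-area diff',np.abs(a-b)[205:232,238:262].mean())
where();print(robot.close_job())
```

```text
gauge-area diff 4.539094650205762
t 15.43 face xyz [-21.9  -6.2 195.2] F(face) [ 0.8 -0.3  0.2] w -0.2 q [ 0.3   0.32  0.1   1.53 -0.57  1.9 ]
the job is handed in; nothing more can be done
None
```

The pull test went through in the order asked and I handed it in at 15.4 s; handing in reports no verdict.

- **Locking:** I squeezed the orange handles until the pliers snapped shut. They stayed parallel after I let go.
- **Pull:** I gripped the blue cap and pulled it out 17 mm square to the face, holding near full pull for about a second. Allowing for the 6 mm of play, that puts the gauge at about 11 mm. The pull read about 11–12 N, and the pointer rose about 10.5 mm in the scene picture. All three fall in the green band (8–20 mm, 9–14 N).
- **Release:** I let the cap back down, let go and pushed the red tab left. The handles sprang apart and the lever went back to rest.

**Last checks:** The cap was where it had been before the pull, still leaning slightly downslope as at the start. The gauge area looked almost as it did at first, and the loose items I could see had not moved. The tool was about 110 mm clear of the coupler with no contact force.

**Weak points:**
- I could not read the pointer directly against the scale. Seen at an angle, it overlapped the red part, so "in the green" rests on the travel and force estimates.
- The stand origin is not at the base centre as I first assumed. I corrected it by about 36 mm from the lamp bar and by 2.5 mm from the wrist camera.

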